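# Shut the multi-cooker and press start

## Task

The eggs are in the cooker: push its lid gently down with the fingertips until it is fully shut, then press the green start key lightly with the fingertips, let it spring back and withdraw. Do not press the start key while the lid is still open, leave the red key and the two white keys unpressed, and do not shift the cooker or disturb the things standing round it.

Things in the scene. Friction and masses are not known exactly. Their poses are not given: they have to be found in the camera images.
- cooker: White round multi-cooker, 3.6 kg, loose on the worktop on rubber feet (a side push of some 15 N slides it). Body 240 mm across; 330 mm from the front of its panel housing to its back; 201 mm tall with the lid shut. Origin: centre of the round body, at worktop height; -x is the front (panel), +x the back (hinge), +y the left side seen from the front, z up. Eggs lie on its steam tray.
- panel (a point): Centre of the face of the black control panel (82 x 190 mm) on the cooker's front housing (200 mm wide), at (-0.147, 0, 0.130) in the cooker's frame. The panel rises to the back at 25 degrees from level: its normal is (-0.423, 0, 0.906) in the cooker's frame. This point's axes are the cooker's.
- lid (a joint): The cooker's round white lid, 236 mm across, 0.45 kg. Angle in rad: 0 fully shut, growing as it opens; it starts ajar. A stiff hinge keeps it wherever it is left; about 1 to 3 N straight down on the pad moves it. At 0 it lands on a silicone seal, which gives some 4 mm more at the pad under a 15 N push; a shut lid may read down to -0.03.
- lid_hinge (a point): Point on the lid's hinge axis (which runs along the cooker's y), at the back of the cooker, at (0.124, 0, 0.171) in the cooker's frame.
- lid_pad (a point): Centre of the top face of the grey press pad (36 x 62 mm) on top of the lid near its front edge; it moves with the lid, 199 mm in front of the hinge axis along the lid and 27.5 mm above it. With the lid shut it lies at (-0.075, 0, 0.1985) in the cooker's frame.
- start_key (a joint): The START key: the green rectangular key at the right end of the panel seen from the robot, 36 mm wide and 24 mm up the slope, standing 7 mm proud of the panel. It moves straight into the panel along the panel's normal. Joint value in m: 0 up, 0.005 fully pressed; it springs back up when let go (about 2 N starts it, 6 N takes it to its stop).
- start_key_top (a point): Centre of the green start key's top face; at (-0.150, -0.068, 0.136) in the cooker's frame when up.
- cancel_key (a joint): The cancel key: red, same size as the start key, at the left end of the panel. Joint value in m: 0 up, 0.005 fully pressed; it springs back up when let go (about 2 N starts it, 6 N takes it to its stop).
- cancel_key_top (a point): Centre of the red cancel key's top face; at (-0.150, 0.068, 0.136) in the cooker's frame.
- menu_key (a joint): Round white key, 18 mm across, below the display, left of the middle, 19 mm off the centre line. Joint value in m: 0 up, 0.005 fully pressed; it springs back up when let go (about 2 N starts it, 6 N takes it to its stop).
- timer_key (a joint): Round white key, 18 mm across, below the display, right of the middle, 19 mm off the centre line. Joint value in m: 0 up, 0.005 fully pressed; it springs back up when let go (about 2 N starts it, 6 N takes it to its stop).
- pepper_mill: Bystander: dark turned-wood pepper mill, 56 mm across the foot, 148 mm tall; origin at the centre of its underside.
- salt_jar: Bystander: clear glass jar with a steel cap, 68 mm across, 100 mm tall; origin at the centre of its underside.
- mug: Bystander: blue mug, 80 mm across, 92 mm tall, handle on its +y side; origin at the centre of its underside.
- spice_jar: Bystander: small amber glass jar with a red cap, 48 mm across, 105 mm tall; origin at the centre of its underside.
- spoon: Bystander: wooden cooking spoon lying flat in front of the cooker, 270 mm long along its x, bowl at +x.
- egg_cup: Bystander: white egg cup, 50 mm across, 50 mm tall; origin at the centre of its underside.

How it is judged (in metres and radians):
On the way, in this order (a step that is already met when the one before it is completed fails the run):
1. the lid is pushed fully shut with the fingers (within 0.03 rad) (value of joint lid below 0.03 rad and contact force between the fingers and cooker above 0.3 N), for 0.05 s.
2. with the lid shut, the fingers press the green start key (at least 2.5 mm of its 5 mm) (value of joint start_key above 0.0025 m and value of joint lid below 0.04 rad and contact force between the fingers and cooker above 0.3 N), for 0.05 s.
3. the start key is let go and springs back up (value of joint start_key below 0.001 m), for 0.1 s.
At the end, for the whole second after the job is handed in: The lid is shut (within 0.04 rad), all four keys are up (within 1 mm), the cooker stands still within 15 mm of where it stood and every bystander within 20 mm of where it stood (value of joint lid below 0.04 rad and value of joint each of start_key, cancel_key, menu_key, timer_key below 0.001 m and distance of cooker from where it was at the start of the episode below 0.015 m and linear speed of cooker below 0.02 m/s and distance of each of pepper_mill, salt_jar, mug, spice_jar, spoon, egg_cup from where it was at the start of the episode below 0.02 m); the robot touches nothing.
It fails at once if the start key is pressed while the lid is open (value of joint start_key above 0.002 m and value of joint lid above 0.06 rad).
It fails at once if another key is pressed (more than 1.5 mm) (value of joint any of cancel_key, menu_key, timer_key above 0.0015 m).
It fails at once if the fingers press on the lid, the keys or any part of the cooker with more than 45 N (contact force between the fingers and cooker above 45 N).
It fails at once if the lid is slammed (faster than 1.8 rad/s) or lifted wider open (beyond 0.7 rad) (velocity of joint lid below -1.8 rad/s or value of joint lid above 0.7 rad).
It fails at once if the cooker is shifted or lifted by more than 15 mm, or a bystander by more than 20 mm (distance of cooker from where it was at the start of the episode above 0.015 m or distance of any of pepper_mill, salt_jar, mug, spice_jar, spoon, egg_cup from where it was at the start of the episode above 0.02 m).
It also fails if it takes over 38 s, if anything falls off the work surface, if the arm or the gripper's body presses on something with over 40 N, if the wrist force passes 120 N, or if a joint passes its speed limit or range.

## Robot

A 6-joint arm with a two-finger parallel gripper is mounted at the origin on the work surface. World frame = base frame: x ahead of the robot, y to its left, z up, the work surface at z = 0. Lengths are in mm, angles in rad, forces in N, time in s.
With the tool pointing down it reaches from about 275 to 750 mm from the base axis. Payload 10.2 kg.
Tool frame: the origin (TCP) lies midway between the tips of the shut fingers; the grasp point (between the pads) lies 19 mm behind it; z points along the fingers, y is the line along which they close (so a half turn about z gives the same grasp; the last joint's range is limited). The gripper opens to 85 mm and grips with 20 to 120 N. Pads are 22 mm wide; open, the fingers measure 114 mm over their backs; the gripper's body (76 mm by 85 mm) begins 54 mm behind the grasp point. The pads swing forward as they close: fully open they stand 13 mm farther back than shut.
Start: joints at [-0.223, 0.313, 1.498, -0, 1.331, -0.223], TCP at [525.006, -0.013, 231.294] pointing down, gripper open.
Joint ranges: [-2.94, 2.94], [-0.97, 2.17], [0.19, 2.56], [-1.23, 4.37], [0.02, 3.11], [-2.88, 2.88]. Speed limits (rad/s): [2.39, 2.39, 3.01, 3.14, 3.14, 3.14].

## Interface

Orientations are given as a unit quaternion [w, x, y, z].
In Python, from rig import ctrl gives the robot as it stands.
- The arm moves only by the tool arm_command, never from a script. Its argument "increments" is a list of rows, each an object with "dr": the turn, a rotation vector about the tool's x, y, z in units of pi/4 rad (1.0 is pi/4 rad), a list of three; "offset": the shift along the tool's x, y, z in units of 120 mm (1.0 is 120 mm), a list of three; "hand": the opening, from -1 (shut) to 1 (fully open). A call has 1 to 8 rows; each row shifts and turns the commanded pose from where the row before left it, along the tool's axes as they then stand; what a row does not reach is not made up. A row lasts 1/10 s, in which the tool goes at most 50 mm and 8.59 degrees, less where a joint would pass 70% of its speed; a pose out of reach is approached as far as the arm can. A call with a number of a shift or a turn outside -1 to 1 is refused whole. A call with a gripper value outside its range is refused whole. The fingers move at their own pace and stop on an object; "grip_force" is the grip in N (left out, the last holds). Time passes only in rows, so rows that do not move let the fingers close. It gives the time, the measured TCP pose, the force, the opening and the grip force at its end, in the units of the state.
- ctrl.sense(): the state, without advancing time (a new reading comes with each control period).
- ctrl.capture(name): name is "scene" or "side" or "wrist"; returns the picture (480x640x3 uint8, red, green, blue); there is no depth.
- ctrl.camera_info(name): a dict with "K" (3x3 intrinsics, pixels), "R" (3x3) and "t" (3): a world point X has camera coordinates R X + t. Camera axes: x right, y down, z forward; pixel columns grow to the right and rows downward; lengths in mm; the calibration is good to about 2 mm. The wrist camera is an equidistant fisheye: a pixel r from the principal point sees the ray r / f radians off the axis. A picture is of the moment at which its call begins: read the wrist's pose just before it. camera_info takes no time and is no camera call; for the wrist camera it gives the pose at the moment of the call.
- ctrl.finish_job(): hands the job in; it is judged then, once.
The state is a dict: "time_s": time; "joints": joint angles; "dq": joint speeds; "tau": joint torques, N m; "eef_pos": TCP position; "ee_rot": TCP orientation; "force": force on the tool from outside, world axes, zero at the start; "wrist_torque": the same for the moment, N m; "grip_width": opening from 0.0 (shut) to 1.0 (fully open); "grip_force": force on a finger pad.
Only numpy, scipy, OpenCV 4.12 (cv2) and the standard library are available. Lean on these libraries where they do the work, as an engineer would, in place of code of your own. Each camera call takes 0.05 s, during which the arm holds its last target. There are 200 camera calls.

## Working session

There is one attempt and no reset: what is moved stays moved. The work goes in short steps, Python scripts to look and compute and a tool call to move; the robot and the scene stay as the last step left them, time stands still between calls to the robot, and variables do not carry over. Pictures are saved under pics/ and viewed, at most 10 in all, crops included, and the job is handed in when it is done.

Besides the shell and the picture viewer there is one more tool, called after "Request:" in YAML: its name, and indented under it one key for each argument. arm_command: Moves the arm, as the interface text tells. Shifts and turns lie within -1 to 1; 1 stands for 120 mm of shift or pi/4 rad of turn. Its arguments: {"type":"object","properties":{"increments":{"type":"array"},"grip_force":{"type":"number"}},"required":["increments"]}

```bash
mkdir -p pics
python3 - <<'E'
from rig import ctrl
import cv2,numpy as np
s=ctrl.sense();print(s)
for n in("scene","side"):
    cv2.imwrite(f"pics/{n}0.png",ctrl.capture(n)[:,:,::-1]);print(n,ctrl.camera_info(n))
E
```

```text
{'time_s': 0.0, 'joints': array([-2.23411671e-01,  3.13461992e-01,  1.49842903e+00, -1.32761153e-05,
        1.33099925e+00, -2.23404500e-01]), 'dq': array([-0.00016365, -0.00058315,  0.00156057, -0.00090114, -0.00173966,
       -0.00086579]), 'tau': array([-5.78409599e-04, -4.12261176e+01, -2.59742296e+01, -3.58453699e-04,
        4.11797926e-03, -1.23038126e-05]), 'eef_pos': array([5.24745877e+02, 3.60685590e-02, 2.30731972e+02]), 'ee_rot': array([-5.45581677e-04,  7.07108050e-01,  7.07105215e-01, -3.51185501e-04]), 'force': array([-0.08276847, -0.44636859,  0.50710257]), 'wrist_torque': array([-0.00839457,  0.01822998,  0.00772154]), 'grip_force': 0.0, 'grip_width': 1.0003158529382774}
scene {'K': array([[619.33175754,   0.        , 320.62958334],
       [  0.        , 619.33175754, 238.88766629],
       [  0.        ,   0.        ,   1.        ]]), 'R': array([[-0.67001425,  0.74234289,  0.00281594],
       [ 0.61031812,  0.55300455, -0.56718405],
       [-0.42260228, -0.37830278, -0.82358625]]), 't': array([ 360.41185456, -320.53868611, 1610.67802468])}
side {'K': array([[450.69657418,   0.        , 314.30098052],
       [  0.        , 450.69657418, 244.75744861],
       [  0.        ,   0.        ,   1.        ]]), 'R': array([[-0.90702895, -0.42106578,  0.00144303],
       [-0.25906325,  0.55534679, -0.79023805],
       [ 0.33194082, -0.71714263, -0.61279829]]), 't': array([565.25921625, 248.12335081, 703.47285922])}
```

View pics/scene0.png

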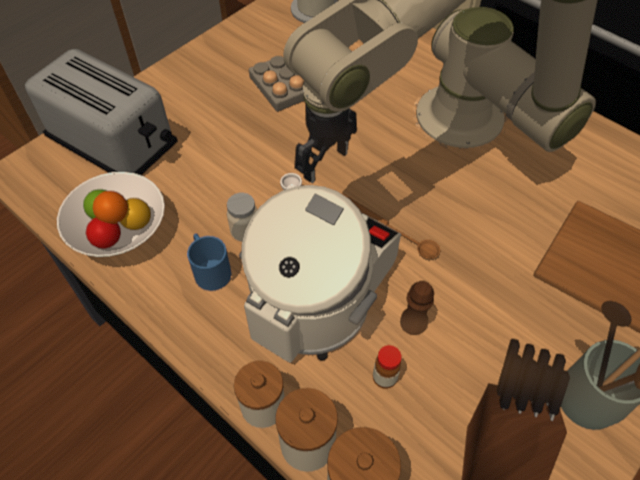

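View pics/side0.png

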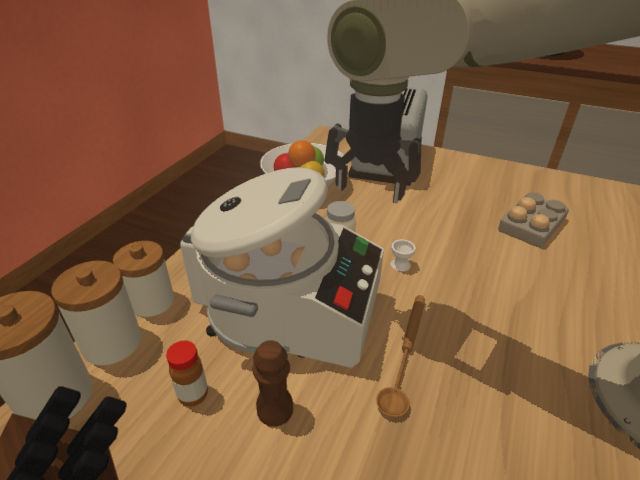

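The scene view shows the lid ajar, with its pad at about (325,209) and the hinge at the lower left. In the side view the pad is at (295,191), green key at (361,246), red key at (343,298), and white keys at (367,270) and (363,285). I'll enlarge both.

Run:
```python
import cv2
a=cv2.imread("pics/side0.png")[160:340,170:410];cv2.imwrite("pics/sc.png",cv2.resize(a,(792,594),interpolation=cv2.INTER_CUBIC))
a=cv2.imread("pics/scene0.png")[175:355,220:420];cv2.imwrite("pics/cc.png",cv2.resize(a,(660,594),interpolation=cv2.INTER_CUBIC))
```

```text
(no output)
```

View pics/sc.png

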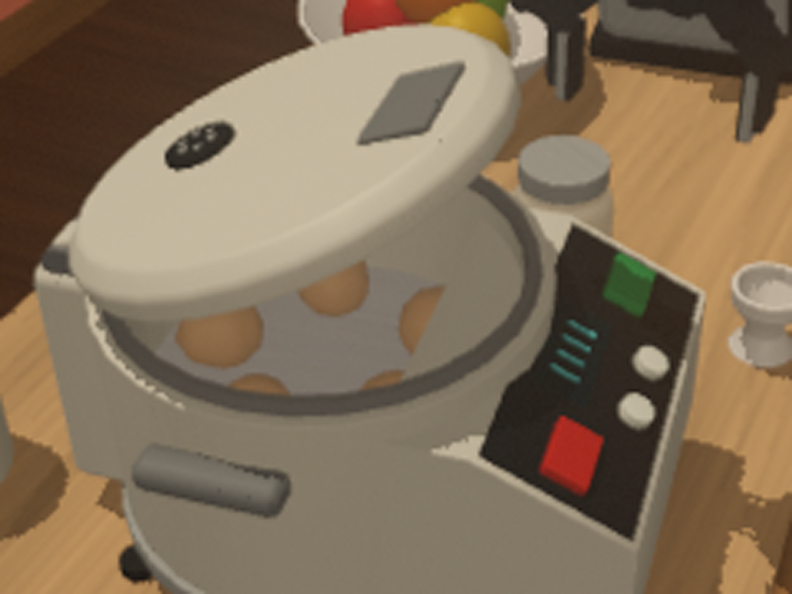

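View pics/cc.png

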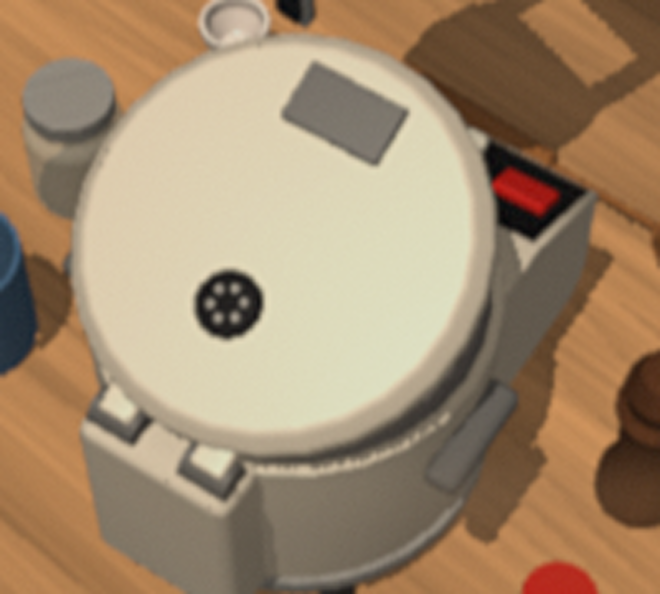

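The crops show the pad's four corners in both views, the black panel's corners, and the red and green key tops. I'll fit x, y, yaw and lid angle to these.

```bash
cat > fit.py <<'E'
from rig import ctrl
import numpy as np
from scipy.optimize import least_squares
def pad(a,d,y):
    return np.array([124-d*np.cos(a)+27.5*np.sin(a),y,171+d*np.sin(a)+27.5*np.cos(a)])
t=np.array([.906,0,.423]); P=np.array([-147,0,130.])
pan=lambda s,y:P+s*t+[0,y,0]
G=np.array([-150,-68,136.]);Rd=np.array([-150,68,136.])
side=lambda u,v:(170+u/3.3,160+v/3.3)
sc=lambda u,v:(220+u/3.3,175+v/3.3)
F=lambda d,y:(lambda a:pad(a,d,y))
C=lambda p:(lambda a:p)
obs=[("side",F(217,31),side(428,135)),("side",F(217,-31),side(466,63)),("side",F(181,-31),side(400,72)),("side",F(181,31),side(358,143)),
("side",C(G),side(633,279)),("side",C(Rd),side(573,452)),("side",C(pan(-41,-95)),side(697,297)),("side",C(pan(-41,95)),side(633,537)),("side",C(pan(41,-95)),side(573,228)),("side",C(pan(41,95)),side(484,453)),
("scene",F(181,31),sc(377,165)),("scene",F(217,31),sc(408,112)),("scene",F(217,-31),sc(315,62)),("scene",F(181,-31),sc(282,115)),("scene",C(Rd),sc(526,188))]
cam={n:ctrl.camera_info(n) for n in("scene","side")}
def W(q,p):
    c,s=np.cos(q[2]),np.sin(q[2]);return np.array([q[0]+c*p[0]-s*p[1],q[1]+s*p[0]+c*p[1],p[2]])
def res(q):
    o=[]
    for n,f,uv in obs:
        k=cam[n];X=k["K"]@(k["R"]@W(q,f(q[3]))+k["t"]);o+=list(X[:2]/X[2]-uv)
    return np.array(o)
r=least_squares(res,[600,0,0,.4],x_scale=[100,100,1,1],loss="soft_l1");q=r.x
np.set_printoptions(precision=2,suppress=True)
if __name__=="__main__":
    print(q);print(res(q).reshape(-1,2))
    print("pad now",W(q,pad(q[3],199,0)),"pad shut",W(q,pad(0,199,0)),"G",W(q,G),"R",W(q,Rd),"front",W(q,pan(-41,0)))
E
python3 fit.py
```

```text
[669.07  87.67   0.16   0.38]
[[-0.1  -1.17]
 [ 0.11  0.21]
 [-0.07  1.96]
 [-0.22  0.72]
 [ 0.11  0.71]
 [ 1.6   0.31]
 [ 1.   -0.29]
 [ 0.91  2.06]
 [-0.2  -1.18]
 [-1.15  1.67]
 [-0.76  0.91]
 [ 0.12 -0.39]
 [-1.2  -0.22]
 [-1.43  0.71]
 [-0.51 -0.15]]
pad now [618.84  79.5  269.84] pad shut [595.05  75.62 198.5 ] G [531.94  -3.54 136.  ] R [510.1  130.69 136.  ] front [487.32  58.09 112.66]
```

Request:
arm_command:
  increments:
    - {"dr":[0,0,0],"offset":[0,0,-0.34],"hand":-1}
    - {"dr":[0,0,0],"offset":[0,0,-0.33],"hand":-1}
    - {"dr":[0,0,0],"offset":[0.165,0.196,0],"hand":-1}
    - {"dr":[0,0,0],"offset":[0.165,0.196,0],"hand":-1}
    - {"dr":[0,0,0],"offset":[0.165,0.196,0],"hand":-1}
    - {"dr":[0,0,0],"offset":[0.165,0.196,0],"hand":-1}
    - {"dr":[0,0,-0.1],"offset":[0,0,0],"hand":-1}
    - {"dr":[0,0,-0.1],"offset":[0,0,0],"hand":-1}
  grip_force: 20

```text
time_s: 0.9
eef_pos: [619.4, 79.8, 310.5]
ee_rot: [-0.001, 0.648, 0.762, -0.001]
force: [-0.4, -1.3, -0.1]
grip_width: -0.002
grip_force: 0.0
```

Request:
arm_command:
  increments:
    - {"dr":[0,0,0],"offset":[0,0,0.1],"hand":-1}
    - {"dr":[0,0,0],"offset":[0,0,0],"hand":-1}

```text
time_s: 1.1
eef_pos: [618.5, 79.2, 297.3]
ee_rot: [-0.002, 0.65, 0.76, -0.001]
force: [-0.2, 0.2, -0.5]
grip_width: 0.001
grip_force: 0.0
```

```bash
cat >> fit.py <<'E'
def cock(X):
    c,s=np.cos(q[2]),np.sin(q[2]);d=np.array(X)-[q[0],q[1],0];return np.array([c*d[0]+s*d[1],-s*d[0]+c*d[1],d[2]])
E
python3 - <<'E'
from fit import *
import cv2
s=ctrl.sense();print(s['time_s'],s['eef_pos'],s['ee_rot'],s['force'],s['grip_width'],cock(s['eef_pos']))
cv2.imwrite("pics/side1.png",ctrl.capture("side")[:,:,::-1])
E
```

```text
1.1 [618.47  79.17 297.31] [-0.    0.65  0.76 -0.  ] [-0.24  0.2  -0.5 ] 0.0012292119294842494 [-51.31  -0.27 297.31]
```

View pics/side1.png

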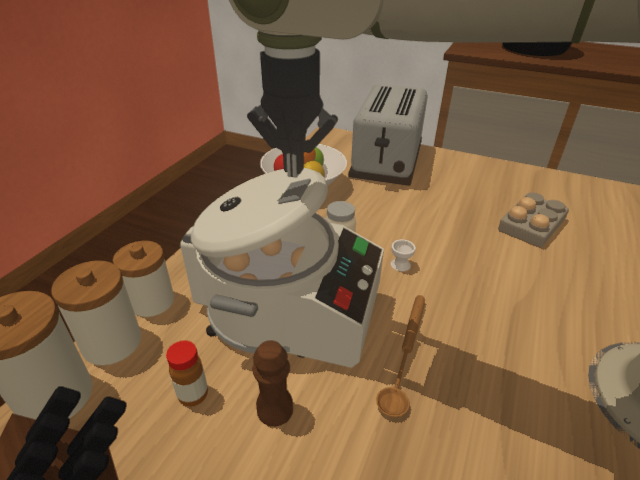

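The fingers are shut, with their tips at about (292,178), directly above the pad at (295,191). Now I'll push down along the arc.

Request:
arm_command:
  increments:
    - {"dr":[0,0,0],"offset":[0,0,0.06],"hand":-1}
    - {"dr":[0,0,0],"offset":[0,0,0.06],"hand":-1}
    - {"dr":[0,0,0],"offset":[0,0,0.06],"hand":-1}
    - {"dr":[0,0,0],"offset":[0,-0.023,0.06],"hand":-1}
    - {"dr":[0,0,0],"offset":[0,-0.023,0.06],"hand":-1}
    - {"dr":[0,0,0],"offset":[0,-0.023,0.06],"hand":-1}
    - {"dr":[0,0,0],"offset":[0,-0.023,0.06],"hand":-1}
    - {"dr":[0,0,0],"offset":[0,-0.023,0.06],"hand":-1}

```text
time_s: 1.95
eef_pos: [605.2, 77.0, 241.6]
ee_rot: [0.0, 0.649, 0.76, 0.0]
force: [-0.8, -0.9, 2.8]
grip_width: -0.003
grip_force: 1.3
```

Request:
arm_command:
  increments:
    - {"dr":[0,0,0],"offset":[0,-0.016,0.055],"hand":-1}
    - {"dr":[0,0,0],"offset":[0,-0.016,0.055],"hand":-1}
    - {"dr":[0,0,0],"offset":[0,-0.014,0.055],"hand":-1}
    - {"dr":[0,0,0],"offset":[0,-0.012,0.055],"hand":-1}
    - {"dr":[0,0,0],"offset":[0,-0.01,0.055],"hand":-1}
    - {"dr":[0,0,0],"offset":[0,-0.008,0.04],"hand":-1}

```text
time_s: 2.55
eef_pos: [596.3, 75.6, 203.6]
ee_rot: [-0.0, 0.649, 0.76, -0.0]
force: [-0.2, 0.2, 1.8]
grip_width: 0.0
grip_force: 1.1
```

Request:
arm_command:
  increments:
    - {"dr":[0,0,0],"offset":[0,0,0.017],"hand":-1}
    - {"dr":[0,0,0],"offset":[0,0,0.017],"hand":-1}

```text
time_s: 2.75
eef_pos: [596.5, 75.6, 200.1]
ee_rot: [-0.0, 0.649, 0.76, -0.0]
force: [-2.4, -0.9, 2.3]
grip_width: -0.002
grip_force: 1.2
```

Next, small steps until the seal pushes back.

Request:
arm_command:
  increments:
    - {"dr":[0,0,0],"offset":[0,0,0.012],"hand":-1}
    - {"dr":[0,0,0],"offset":[0,0,0.012],"hand":-1}
    - {"dr":[0,0,0],"offset":[0,0,0],"hand":-1}

```text
time_s: 3.05
eef_pos: [596.5, 75.6, 197.4]
ee_rot: [0.0, 0.649, 0.76, 0.0]
force: [-2.3, -0.5, 3.2]
grip_width: -0.003
grip_force: 1.5
```

Request:
arm_command:
  increments:
    - {"dr":[0,0,0],"offset":[0,0,0.012],"hand":-1}
    - {"dr":[0,0,0],"offset":[0,0,0],"hand":-1}
    - {"dr":[0,0,0],"offset":[0,0,0.008],"hand":-1}
    - {"dr":[0,0,0],"offset":[0,0,0],"hand":-1}

```text
time_s: 3.45
eef_pos: [596.4, 75.5, 195.3]
ee_rot: [0.0, 0.649, 0.76, -0.0]
force: [-4.7, -1.6, 6.1]
grip_width: 0.001
grip_force: 3.2
```

Request:
arm_command:
  increments:
    - {"dr":[0,0,0],"offset":[0,0,0.01],"hand":-1}
    - {"dr":[0,0,0],"offset":[0,0,0],"hand":-1}
    - {"dr":[0,0,0],"offset":[0,0,0.006],"hand":-1}
    - {"dr":[0,0,0],"offset":[0,0,0],"hand":-1}

```text
time_s: 3.85
eef_pos: [596.3, 75.5, 193.8]
ee_rot: [0.0, 0.649, 0.76, -0.0]
force: [-6.0, -0.8, 9.0]
grip_width: 0.001
grip_force: 4.4
```

Request:
arm_command:
  increments:
    - {"dr":[0,0,0],"offset":[0,0,-0.2],"hand":-1}
    - {"dr":[0,0,0],"offset":[0,0,-0.38],"hand":-1}
    - {"dr":[0,0,0],"offset":[-0.19,-0.26,0],"hand":-1}
    - {"dr":[0,0,0],"offset":[-0.19,-0.26,0],"hand":-1}
    - {"dr":[0,0,0],"offset":[-0.19,-0.26,0],"hand":-1}
    - {"dr":[-0.185,0,0],"offset":[0,0,0],"hand":-1}
    - {"dr":[-0.185,0,0],"offset":[0,0,0],"hand":-1}
    - {"dr":[-0.185,0,0],"offset":[0,0,0],"hand":-1}

```text
time_s: 4.65
eef_pos: [514.9, -7.0, 263.2]
ee_rot: [0.143, 0.634, 0.741, 0.166]
force: [0.5, 0.4, -0.2]
grip_width: 0.002
grip_force: 0.0
```

Request:
arm_command:
  increments:
    - {"dr":[0,0,0],"offset":[0,0,0],"hand":-1}

```text
time_s: 4.75
eef_pos: [512.5, -6.5, 261.3]
ee_rot: [0.14, 0.635, 0.742, 0.165]
force: [0.4, 0.2, 1.3]
grip_width: -0.001
grip_force: 0.0
```

```bash
cat > tk.py <<'E'
from fit import *
from scipy.spatial.transform import Rotation as Ro
def st():
    s=ctrl.sense();r=Ro.from_quat(s['ee_rot'][[1,2,3,0]]).as_matrix()
    print(s['time_s'],s['eef_pos'],s['force'],"tool z",r[:,2],"want",W(q,np.array([.423,0,-.906]))-[q[0],q[1],0],"key in tool",r.T@(W(q,G)-s['eef_pos']))
E
python3 - <<'E'
from tk import *
import cv2
st()
a=ctrl.capture("side")[:,:,::-1];b=ctrl.capture("scene")[:,:,::-1]
o=np.hstack([cv2.resize(a[130:370,180:420],(400,400)),cv2.resize(b[150:350,230:430],(400,400))])
cv2.imwrite("pics/two.png",cv2.resize(o,(800,400)))
E
```

```text
4.75 [512.5   -6.52 261.33] [0.42 0.23 1.31] tool z [ 0.42  0.07 -0.91] want [ 0.42  0.07 -0.91] key in tool [ -0.21 -35.03 121.93]
```

View pics/two.png

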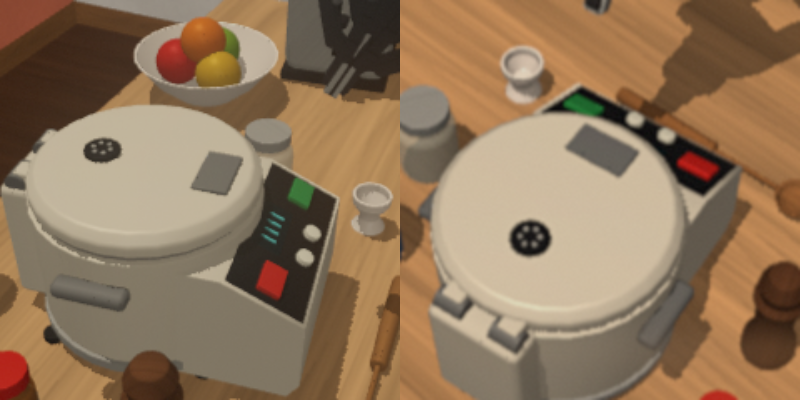

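The lid looks shut with its rim on the body (side half), and the green key is clear at side (300,193) and scene (584,105). I'll check these against the fit.

Run:
```python
from tk import *
def pr(n,p):
    k=cam[n];X=k["K"]@(k["R"]@W(q,p)+k["t"]);return X[:2]/X[2]
print("G scene",pr("scene",G),(322,202.3),"R scene",pr("scene",Rd),(379,232.3),"G side",pr("side",G),(360,245.8))
for a in(-.03,0,.03,.06):print(a,"pad scene",pr("scene",pad(a,199,0)),(331,224.5),"side",pr("side",pad(a,199,0)),(310.2,233.2))
```

```text
G scene [321.48 202.47] (322, 202.3) R scene [378.89 231.82] (379, 232.3) G side [361.93 245.25] (360, 245.8)
-0.03 pad scene [330.56 225.55] (331, 224.5) side [311.01 234.83] (310.2, 233.2)
0 pad scene [330.4  223.96] (331, 224.5) side [310.56 231.77] (310.2, 233.2)
0.03 pad scene [330.19 222.42] (331, 224.5) side [310.   228.67] (310.2, 233.2)
0.06 pad scene [329.93 220.95] (331, 224.5) side [309.32 225.54] (310.2, 233.2)
```

The fit agrees: the lid is shut (about -0.01 rad) and the cooker hasn't moved. Now I'll approach the key along its normal.

Request:
arm_command:
  increments:
    - {"dr":[0,0,0],"offset":[0,-0.29,0],"hand":-1}
    - {"dr":[0,0,0],"offset":[0,0,0.3],"hand":-1}
    - {"dr":[0,0,0],"offset":[0,0,0.3],"hand":-1}
    - {"dr":[0,0,0],"offset":[0,0,0.2],"hand":-1}
    - {"dr":[0,0,0],"offset":[0,0,0.1],"hand":-1}
    - {"dr":[0,0,0],"offset":[0,0,0],"hand":-1}

```text
time_s: 5.45
eef_pos: [529.2, -4.0, 149.0]
ee_rot: [0.139, 0.634, 0.743, 0.164]
force: [-0.7, -0.2, 0.6]
grip_width: 0.002
grip_force: 0.0
```

Run:
```python
from tk import *
st()
```

```text
5.45 [529.22  -4.04 148.95] [-0.7  -0.23  0.62] tool z [ 0.41  0.07 -0.91] want [ 0.42  0.07 -0.91] key in tool [ 0.05 -2.92 12.92]
```

Request:
arm_command:
  increments:
    - {"dr":[0,0,0],"offset":[0,-0.02,0.04],"hand":-1}
    - {"dr":[0,0,0],"offset":[0,0,0.04],"hand":-1}
    - {"dr":[0,0,0],"offset":[0,0,0.02],"hand":-1}
    - {"dr":[0,0,0],"offset":[0,0,0],"hand":-1}

```text
time_s: 5.85
eef_pos: [531.5, -4.0, 138.3]
ee_rot: [0.141, 0.634, 0.742, 0.164]
force: [0.5, 0.2, -0.9]
grip_width: 0.001
grip_force: 0.0
```

Request:
arm_command:
  increments:
    - {"dr":[0,0,0],"offset":[0,0,0.015],"hand":-1}
    - {"dr":[0,0,0],"offset":[0,0,0],"hand":-1}

```text
time_s: 6.05
eef_pos: [532.4, -3.9, 136.8]
ee_rot: [0.141, 0.634, 0.742, 0.165]
force: [-0.7, -0.2, 2.1]
grip_width: 0.004
grip_force: 1.0
```

Contact is starting. I'll press in small steps.

Request:
arm_command:
  increments:
    - {"dr":[0,0,0],"offset":[0,0,0.015],"hand":-1}
    - {"dr":[0,0,0],"offset":[0,0,0],"hand":-1}

```text
time_s: 6.25
eef_pos: [533.2, -3.8, 135.1]
ee_rot: [0.141, 0.634, 0.742, 0.165]
force: [-0.7, 0.3, 3.0]
grip_width: 0.002
grip_force: 1.7
```

Request:
arm_command:
  increments:
    - {"dr":[0,0,0],"offset":[0,0,0.012],"hand":-1}
    - {"dr":[0,0,0],"offset":[0,0,0],"hand":-1}

```text
time_s: 6.45
eef_pos: [533.8, -3.7, 133.8]
ee_rot: [0.141, 0.634, 0.742, 0.165]
force: [-0.6, -0.5, 4.4]
grip_width: 0.001
grip_force: 2.4
```

Request:
arm_command:
  increments:
    - {"dr":[0,0,0],"offset":[0,0,0.01],"hand":-1}
    - {"dr":[0,0,0],"offset":[0,0,0],"hand":-1}

```text
time_s: 6.65
eef_pos: [534.3, -3.6, 132.7]
ee_rot: [0.141, 0.634, 0.742, 0.165]
force: [-0.6, -0.1, 5.3]
grip_width: 0.003
grip_force: 2.9
```

Request:
arm_command:
  increments:
    - {"dr":[0,0,0],"offset":[0,0,0.008],"hand":-1}
    - {"dr":[0,0,0],"offset":[0,0,0],"hand":-1}

```text
time_s: 6.85
eef_pos: [534.5, -3.6, 132.4]
ee_rot: [0.141, 0.634, 0.743, 0.165]
force: [-8.4, -1.0, 13.4]
grip_width: 0.002
grip_force: 7.9
```

The force jumped to about 13 N, so the key is at its stop. Withdrawing.

Request:
arm_command:
  increments:
    - {"dr":[0,0,0],"offset":[0,0,-0.1],"hand":-1}
    - {"dr":[0,0,0],"offset":[0,0,-0.3],"hand":-1}
    - {"dr":[0,0,0],"offset":[0,0,-0.35],"hand":-1}
    - {"dr":[0,0,0],"offset":[0,0,-0.2],"hand":-1}
    - {"dr":[0,0,0],"offset":[0,0,0],"hand":-1}
    - {"dr":[0,0,0],"offset":[0,0,0],"hand":-1}
    - {"dr":[0,0,0],"offset":[0,0,0],"hand":-1}

```text
time_s: 7.55
eef_pos: [486.6, -10.8, 233.4]
ee_rot: [0.139, 0.634, 0.743, 0.164]
force: [0.2, -0.3, 0.0]
grip_width: 0.003
grip_force: 0.0
```

Run:
```python
from tk import *
import cv2
st()
a=ctrl.capture("side")[:,:,::-1];b=ctrl.capture("scene")[:,:,::-1]
o=np.hstack([cv2.resize(a[130:370,180:420],(400,400)),cv2.resize(b[150:350,230:430],(400,400))])
cv2.imwrite("pics/end.png",o)
```

```text
7.55 [486.59 -10.78 233.45] [ 0.19 -0.28  0.05] tool z [ 0.41  0.07 -0.91] want [ 0.42  0.07 -0.91] key in tool [ -0.09   0.75 107.72]
```

View pics/end.png

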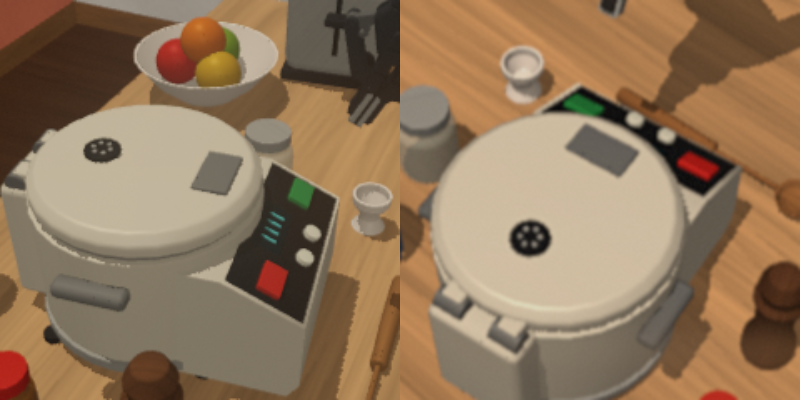

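The lid is shut, the green key is back up at side (300,193), and nothing has moved since the last picture. Handing in.

```bash
python3 -c "
from rig import ctrl
print(ctrl.finish_job())"
```

```text
the job is handed in; nothing more can be done
None
```

I pushed the lid shut, pressed the green start key to its stop and let it spring back, then withdrew the arm and handed the job in at about 7.6 s; the last pictures show nothing displaced, but no verdict came back.

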